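# Fish a tube out from between two power supplies

### The job

The capped tube has rolled into the gap between the two power supplies, where no hand fits and the supplies must not be shifted. Reach into the gap from above with the bent rod that lies on the carton, hook it behind the tube and draw the tube out towards you until all of it lies on the open worktop in front of both supplies; do not touch the tube with the gripper. Then put the rod back on top of the carton, lying level on its grip with the bent end hanging over the edge, and let go.

Things in the scene. Friction and masses are not known exactly. Their poses are not given: they have to be found in the camera images.
- tube_center (a point): Centre of the lying 50 ml screw-cap tube, 112 mm long, 35 mm across, 20 to 40 g, resting on the worktop with its axis about 17 mm up. Its y axis runs along the tube towards the pointed end (56 mm from the centre); the flat round end of the cap, 35 mm across, is 55 mm from the centre towards -y. In the gap the pointed end faces the robot and the cap is deepest. It slides easily and can roll.
- rod_grip (a point): Centre of the black grip of the bent rod. The grip is a bar 100 mm long (x), 16 mm wide (y), 22 mm high (z), its underside on the carton's lid, 11 mm below this point. From its +x end an 8 mm steel rod goes on along +x and, 100 mm from this point, bends straight down (-z). Whole rod 0.15 kg, centre of mass about 26 mm from this point towards +x. It starts lying across the carton top with the bent leg hanging down outside the carton's left side (+y of the carton).
- rod_tip (a point): Centre of the rounded lower end of the rod's down-bent leg: 100 mm ahead (x) of the grip centre and 116 mm below it; the leg's radius is 4 mm, so the lowest point is 4 mm below this point. Axes as rod_grip.
- supply_left: Left (+y) power supply, a white box with a grey control panel towards -x: 170 mm deep (x), 150 mm wide (y), 95 mm high, 3.5 kg, on rubber feet. Origin at the centre of its underside; front face at x = -85 mm, side that bounds the gap at y = -75 mm.
- supply_right: Right (-y) power supply, the same as the left one, parallel to it; its side that bounds the gap is at its y = +75 mm. The gap between the two is 46 to 54 mm wide, 170 mm long, open above, in front and behind; its floor is the worktop.
- carton: White closed carton, fixed, 186 mm (x) by 223 mm (y), flat top 145 mm above the worktop. Origin at the centre of its underside.

How it is judged:
By the outcome, as a careful person would: the job done as asked, in the order asked, and still so for the second after the job is handed in, with the robot touching nothing.
It also fails if it takes over 67 s, if anything falls off the work surface, if the arm or the gripper's body presses on something with over 40 N, if the wrist force passes 120 N, or if a joint passes its speed limit or range.

### The arm

A 7-joint arm with a two-finger parallel gripper is mounted at the origin on a cart in front of the work surface, level with it; the furniture and walls round the work are solid. World frame = base frame: x ahead of the robot, y to its left, z up, the work surface at z = 0. Lengths are in m, angles in degrees, forces in N, time in s.
With the tool pointing down it reaches from about 0.425 to 0.875 m from the base axis. Payload 9.9 kg.
Tool frame: the origin (TCP) lies midway between the tips of the shut fingers; the grasp point (between the pads) lies 19 mm behind it; z points along the fingers, y is the line along which they close (so a half turn about z gives the same grasp; the last joint's range is limited). The gripper opens to 85 mm and grips with 20 to 120 N. Pads are 22 mm wide; open, the fingers measure 114 mm over their backs; the gripper's body (76 mm by 85 mm) begins 54 mm behind the grasp point. The pads swing forward as they close: fully open they stand 13 mm farther back than shut.
Start: joints at [72.491, 32.985, 1.427, 82.34, -0.859, 64.687, -3.237], TCP at [0.148, -0.658, 0.206] pointing down, gripper open.
Joint ranges: [-157.87, 157.87], [-19.46, 123.44], [-87.15, 90], [11.01, 140.99], [-62.26, 242.26], [9.8, 113.94], [-161.44, 161.44]. Speed limits (degrees/s): [127.2, 127.2, 172.46, 172.46, 180, 180, 180].

### API

Orientations are given as a 3x3 rotation matrix whose columns are the frame's x, y, z axes.
In Python, from workcell import env gives the robot as it stands.
- The arm moves only by the tool drive_tool, never from a script. Its arguments are lists of equal length, an entry for each row: "angular": the turn, a rotation vector about the tool's x, y, z in degrees, a list of three; "offset": the shift along the tool's x, y, z in m, a list of three; "grip": the opening, from 0 (shut) to 1 (fully open). A call has 1 to 20 rows; each row is the pose to reach, as a shift and turn from the pose commanded when the call began, along the tool's axes at that moment; what a row does not reach only later rows make up. A row lasts 1/10 s, in which the tool goes at most 50 mm and 8.59 degrees, less where a joint would pass 70% of its speed; a pose out of reach is approached as far as the arm can. A call with a gripper value outside its range is refused whole. The fingers move at their own pace and stop on an object; "force" is the grip in N (left out, the last holds). Time passes only in rows, so rows that repeat a pose let the fingers close. It gives the time, the measured TCP pose, the force, the opening and the grip force at its end, in the units of the state.
- env.sense(): the state, without advancing time (a new reading comes with each control period).
- env.camera(name): name is "scene" or "top" or "wrist"; returns the picture (384x512x3 uint8, blue, green, red); there is no depth.
- env.camera_params(name): a dict with "vfov" (degrees; the focal length in pixels is half the picture's height over the tangent of half this angle, whatever the lens; pixels are square), "cx", "cy" (the principal point, pixels), "rvec" (rotation vector, rad) and "tvec" (3), from world to camera coordinates, as OpenCV has them. Camera axes: x right, y down, z forward; pixel columns grow to the right and rows downward; lengths in m; the calibration is good to about 2 mm. A picture is of the moment at which its call begins: read the wrist's pose just before it. camera_params takes no time and is no camera call; for the wrist camera it gives the pose at the moment of the call.
- env.finish_job(): hands the job in; it is judged then, once.
The state is a dict: "clock": time; "joints": joint angles; "dq": joint speeds; "joint_torque": joint torques, N m; "position": TCP position; "tool_rot": TCP orientation; "ft_force": force on the tool from outside, world axes, zero at the start; "wrist_torque": the same for the moment, N m; "finger_gap": finger opening in m; "grip_force": force on a finger pad.
Only numpy, scipy, OpenCV 4.12 (cv2) and the standard library are available. Lean on these libraries where they do the work, as an engineer would, in place of code of your own. Each camera call takes 0.05 s, during which the arm holds its last target. There are 200 camera calls.

## Working session

There is one attempt and no reset: what is moved stays moved. The work goes in short steps, Python scripts to look and compute and a tool call to move; the robot and the scene stay as the last step left them, time stands still between calls to the robot, and variables do not carry over. Pictures are saved under pics/ and viewed, at most 10 in all, crops included, and the job is handed in when it is done.

Besides the shell and the picture viewer there is one more tool, called after ">>>" by a JSON object that holds its "api" and its "payload", one argument or row to a line. drive_tool: Moves the arm, as the interface text tells. Its arguments: {"type":"object","properties":{"angular":{"type":"array"},"offset":{"type":"array"},"grip":{"type":"array"},"force":{"type":"number"}},"required":["angular","offset","grip"]}

```bash
mkdir -p pics; ls; cat > h.py <<'E'
import numpy as np, cv2
from workcell import env
def cam(n):
    p=env.camera_params(n); return p
def K(p):
    f=192/np.tan(np.radians(p["vfov"])/2); return np.array([[f,0,p["cx"]],[0,f,p["cy"]],[0,0,1]])
def proj(p,X):
    return cv2.projectPoints(np.array(X,float).reshape(-1,3),np.array(p["rvec"],float),np.array(p["tvec"],float),K(p),None)[0].reshape(-1,2)
def back(p,uv,z):
    R=cv2.Rodrigues(np.array(p["rvec"],float))[0];t=np.array(p["tvec"],float).ravel()
    c=-R.T@t; out=[]
    for u,v in uv:
        d=R.T@np.linalg.inv(K(p))@[u,v,1]; out.append(c+d*(z-c[2])/d[2])
    return np.array(out)
E
python3 - <<'E'
from h import *
for n in("scene","top"):
    p=cam(n); im=env.camera(n); cv2.imwrite(f"pics/{n}0.png",cv2.resize(im,(800,600),interpolation=cv2.INTER_CUBIC)); np.save(f"{n}0.npy",im)
    R=cv2.Rodrigues(np.array(p["rvec"],float))[0]; print(n,p,-R.T@np.array(p["tvec"]).ravel())
print(env.sense())
E
```

```text
pics
scene {'vfov': 55.48920352458876, 'cx': 249.4819727887539, 'cy': 187.01554992154556, 'rvec': array([ 1.01215063, -2.27755401,  1.21846674]), 'tvec': array([0.32636652, 0.38693067, 0.57757096])} [0.03440054 0.42434883 0.63918959]
top {'vfov': 54.286398260257045, 'cx': 256.02815674549186, 'cy': 199.3951493438302, 'rvec': array([ 2.20805156, -2.16317678,  0.07229413]), 'tvec': array([-0.11207542,  0.57865341,  1.10616403])} [ 0.50416037 -0.10327113  1.14287223]
{'clock': 0.1, 'joints': array([72.49012977, 33.02726444,  1.42374982, 82.38061862, -0.85942137,
       64.6852212 , -3.23571491]), 'dq': array([-0.00847955, -0.15602838,  0.01220094, -0.05065896,  0.00986102,
       -0.15791748, -0.00835209]), 'joint_torque': array([ 6.00704108e-03, -7.67316198e+01,  2.25770004e+00, -2.86607695e+01,
        1.58188114e-02,  8.60182772e-03, -1.51030019e-05]), 'position': array([ 0.14840533, -0.65804807,  0.2056419 ]), 'tool_rot': array([[ 9.75489337e-01,  2.20046365e-01, -3.88763137e-04],
       [ 2.20046696e-01, -9.75488354e-01,  1.38690544e-03],
       [-7.40504116e-05, -1.43845751e-03, -9.99998963e-01]]), 'ft_force': array([ 1.24966844,  0.48242817, -0.49680068]), 'wrist_torque': array([ 0.00143556, -0.04174561, -0.01379657]), 'grip_force': 0.0, 'finger_gap': 0.08568401178069024}
```

View pics/top0.png

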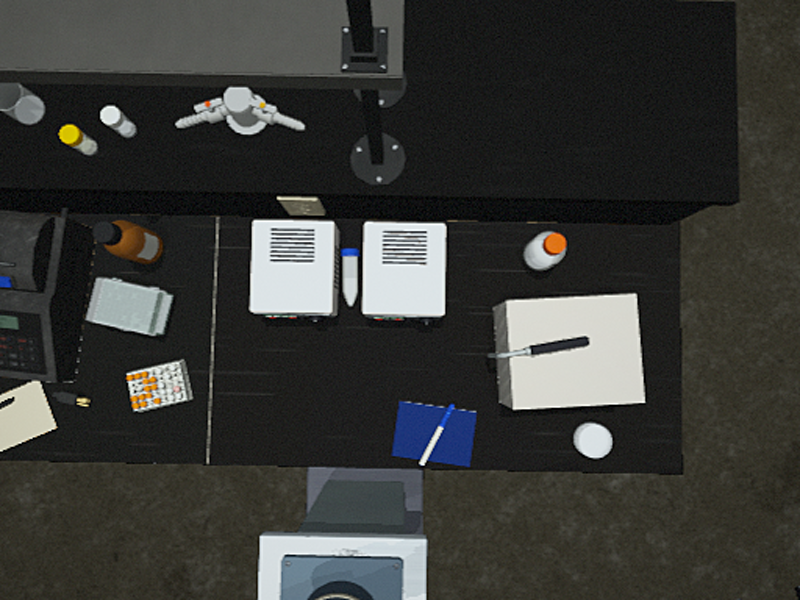

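View pics/scene0.png

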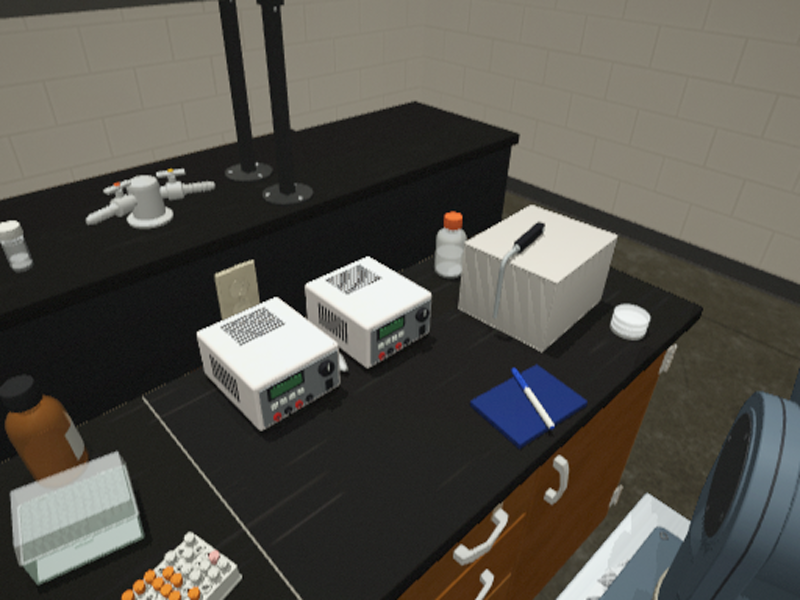

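The top view shows the supplies (tops about 250–338 and 362–446 px wide, 220–318 high). The tube in the gap runs from its cap at (349,249) to its tip at (349,305), and the rod grip on the carton runs from (531,350) to (589,341).

```bash
python3 - <<'E'
from h import *
p=cam("top");s=1.5625
def b(n,l,z): print(n,np.round(back(p,np.array(l)/s,z),4).tolist())
b("grip",[(531,350),(589,341)],.167)
b("rodbend",[(495,356)],.156)
b("carton",[(507,301),(637,294),(645,402),(512,409)],.145)
b("supL",[(252,220),(338,221),(338,316),(250,314)],.1)
b("supR",[(364,222),(446,222),(445,318),(362,316)],.1)
b("tube",[(349,249),(349,306)],.02)
im=np.load("top0.npy")
a=cv2.resize(im[135:210,150:295],None,fx=5.5,fy=5.5,interpolation=cv2.INTER_CUBIC)
c=cv2.resize(im[180:270,310:420],None,fx=5,fy=5,interpolation=cv2.INTER_CUBIC)
cv2.imwrite("pics/a.png",cv2.convertScaleAbs(a,alpha=1.0,beta=30));cv2.imwrite("pics/c.png",cv2.convertScaleAbs(c,beta=30))
E
```

```text
grip [[0.5111, -0.3197, 0.167], [0.5281, -0.4162, 0.167]]
rodbend [[0.4999, -0.2617, 0.156]]
carton [[0.5941, -0.2831, 0.145], [0.6107, -0.5054, 0.145], [0.4275, -0.5177, 0.145], [0.4112, -0.293, 0.145]]
supL [[0.7356, 0.1704, 0.1], [0.7369, 0.015, 0.1], [0.5651, 0.0102, 0.1], [0.5655, 0.1675, 0.1]]
supR [[0.736, -0.032, 0.1], [0.739, -0.18, 0.1], [0.5655, -0.1809, 0.1], [0.566, -0.0326, 0.1]]
tube [[0.7003, 0.0012, 0.02], [0.5895, -0.0017, 0.02]]
```

View pics/a.png

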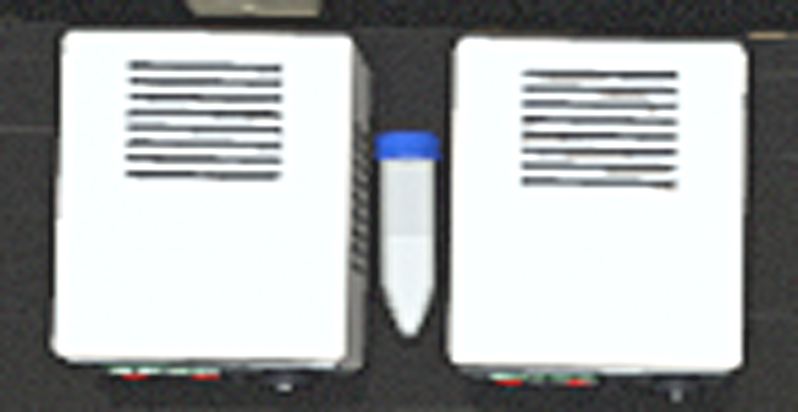

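View pics/c.png

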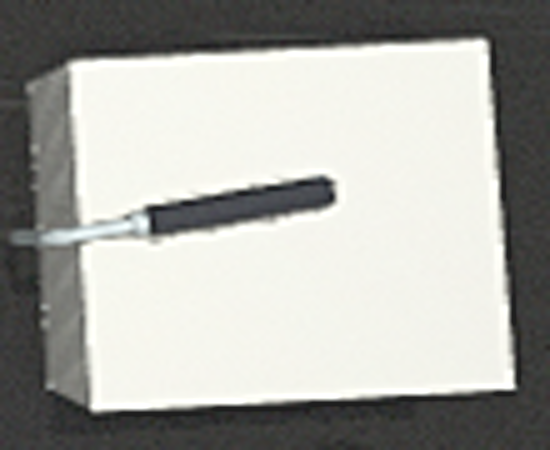

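Crop pixels: tube cap end at (408,131) and tip at (408,337), supply gap edges at about x=350/371 and 450, grip ends at (150,221) and (334,189).

```bash
cat > rel.py <<'E'
from h import *
def rel(target, yaw=None):
    """offset and z turn (tool axes) from present pose to world target with tool x at yaw deg, pointing down"""
    s=env.sense(); R=s["tool_rot"]; o=R.T@(np.array(target)-s["position"])
    T=R
    if yaw is not None:
        c,n=np.cos(np.radians(yaw)),np.sin(np.radians(yaw)); T=np.array([[c,n,0],[n,-c,0],[0,0,-1]])
    r=np.degrees(cv2.Rodrigues(R.T@T)[0].ravel())
    print("offset",np.round(o,4),"turn",np.round(r,2))
E
python3 - <<'E'
from rel import *
p=cam("top")
def b(n,l,z,o,f): 
    r=back(p,(np.array(l)+.5)/f-.5+np.array(o),z);print(n,np.round(r,4).tolist()); return r
g=b("grip",[(150,221),(334,189)],.163,(310,180),5)
d=(g[0]-g[1]);print(np.linalg.norm(d),np.degrees(np.arctan2(d[1],d[0])))
m=g.mean(0); d/=np.linalg.norm(d); print("mid",m,"+25",m+.025*d)
A=((150,135),5.5)
b("tubeends",[(408,131),(408,337)],.017,*A); b("capW",[(376,145),(441,145)],.017,*A)
b("gapL top",[(353,50),(347,345)],.093,*A); b("gapL bot",[(371,70),(362,365)],.004,*A)
b("gapR top",[(454,50),(449,345)],.093,*A)
t=m+.025*d; t[2]=.26
rel(t,np.degrees(np.arctan2(d[1],d[0])))
E
```

```text
grip [[0.5117, -0.32, 0.163], [0.5303, -0.416, 0.163]]
0.0978107738146475 101.0016265030346
mid [ 0.52101403 -0.36797675  0.163     ] +25 [ 0.51624311 -0.34343621  0.163     ]
tubeends [[0.7037, 0.0003, 0.017], [0.5897, -0.0027, 0.017]]
capW [[0.6956, 0.0178, 0.017], [0.6963, -0.0181, 0.017]]
gapL top [[0.7319, 0.0228, 0.093], [0.5792, 0.0216, 0.093]]
gapL bot [[0.7401, 0.0231, 0.004], [0.5746, 0.0235, 0.004]]
gapR top [[0.7329, -0.0293, 0.093], [0.5802, -0.0305, 0.093]]
offset [ 0.428  -0.226  -0.0541] turn [-7.000e-02 -6.000e-02 -8.829e+01]
```

>>> {"api": "drive_tool", "payload": {
  "angular": [
    [0,0,-8],
    [0,0,-16],
    [0,0,-24],
    [0,0,-32],
    [0,0,-40],
    [0,0,-48],
    [0,0,-56],
    [0,0,-64],
    [0,0,-72],
    [0,0,-80],
    [0,0,-88.3],
    [0,0,-88.3],
    [0,0,-88.3],
    [0,0,-88.3]
  ],
  "offset": [
    [0.02,-0.01,-0.03],
    [0.06,-0.03,-0.054],
    [0.1,-0.053,-0.054],
    [0.14,-0.074,-0.054],
    [0.18,-0.095,-0.054],
    [0.22,-0.116,-0.054],
    [0.26,-0.137,-0.054],
    [0.3,-0.158,-0.054],
    [0.34,-0.179,-0.054],
    [0.38,-0.2,-0.054],
    [0.41,-0.216,-0.054],
    [0.428,-0.226,-0.054],
    [0.428,-0.226,-0.054],
    [0.428,-0.226,-0.054]
  ],
  "grip": [1,1,1,1,1,1,1,1,1,1,1,1,1,1]
}}

```text
clock: 1.5
position: [0.516, -0.3439, 0.2599]
tool_rot: [[-0.191, 0.982, -0.001], [0.982, 0.191, 0.0], [0.0, -0.001, -1.0]]
ft_force: [0.3, -0.3, -0.7]
finger_gap: 0.0854
grip_force: 0.0
```

```bash
python3 - <<'E'
from rel import *
s=env.sense();print(s["clock"],s["position"],s["joints"]);p=cam("wrist");im=env.camera("wrist");np.savez("w1.npz",im=im,**p)
cv2.imwrite("pics/w1.png",im)
d=np.array([np.cos(np.radians(101)),np.sin(np.radians(101)),0]);m=np.array([.521,-.368,.163])
print(proj(p,[m-.05*d,m+.05*d]))
E
```

```text
1.5 [ 0.51600958 -0.34385962  0.25991925] [ 44.57480671  27.20457943 -24.4411785   85.82572146  11.66528029
  69.55031612  29.45488508]
[[252.02447982 262.41465099]
 [251.98798997 153.94158788]]
```

View pics/w1.png

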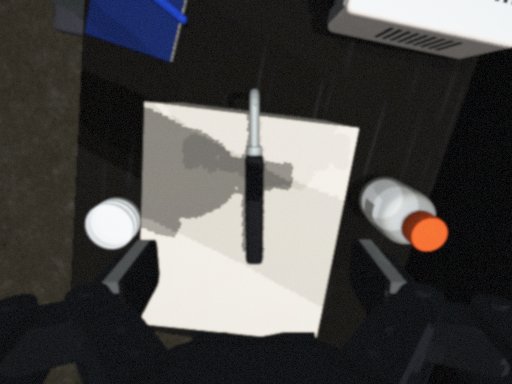

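The wrist view has the grip running from (254,263) to (255,155), only 2 px right of the prediction. I'll go down and grip it.

>>> {"api": "drive_tool", "payload": {
  "angular": [
    [0,0,0],
    [0,0,0],
    [0,0,0],
    [0,0,0],
    [0,0,0],
    [0,0,0],
    [0,0,0],
    [0,0,0],
    [0,0,0],
    [0,0,0],
    [0,0,0],
    [0,0,0],
    [0,0,0],
    [0,0,0]
  ],
  "offset": [
    [0,0.0015,0.03],
    [0,0.0015,0.06],
    [0,0.0015,0.085],
    [0,0.0015,0.1],
    [0,0.0015,0.111],
    [0,0.0015,0.111],
    [0,0.0015,0.111],
    [0,0.0015,0.111],
    [0,0.0015,0.111],
    [0,0.0015,0.111],
    [0,0.0015,0.111],
    [0,0.0015,0.111],
    [0,0.0015,0.111],
    [0,0.0015,0.111]
  ],
  "grip": [0.6,0.5,0.5,0.5,0.5,0.4,0.3,0.2,0.1,0,0,0,0,0],
  "force": 70
}}

```text
clock: 2.95
position: [0.5178, -0.3436, 0.1494]
tool_rot: [[-0.191, 0.982, -0.0], [0.982, 0.191, 0.0], [0.0, -0.0, -1.0]]
ft_force: [-0.3, 0.3, 0.0]
finger_gap: -0.0001
grip_force: 0.0
```

```bash
python3 - <<'E'
from rel import *
s=env.sense();print(s)
im=env.camera("wrist");sc=env.camera("scene");tp=env.camera("top")
cv2.imwrite("pics/x1.png",np.hstack([cv2.resize(im,(400,300)),cv2.resize(sc[100:250,250:450],(400,300))]))
E
```

```text
{'clock': 2.95, 'joints': array([ 43.70925963,  32.55405296, -23.21068981,  94.65208208,
        14.8462904 ,  55.860707  ,  26.38460112]), 'dq': array([-0.00305968, -0.00496296,  0.04877787, -0.09401565,  0.02186991,
        0.04267447, -0.03324362]), 'joint_torque': array([-7.67073798e-04, -7.16713071e+01, -5.04382700e+00, -2.53500956e+01,
        1.33452611e-02,  3.67662229e-03,  2.16423932e-04]), 'position': array([ 0.51775104, -0.34355681,  0.14936518]), 'tool_rot': array([[-1.90980497e-01,  9.81593828e-01, -7.73846310e-05],
       [ 9.81593830e-01,  1.90980500e-01,  3.17024319e-05],
       [ 4.58978670e-05, -6.99057301e-05, -9.99999997e-01]]), 'ft_force': array([-0.31993843,  0.27010319,  0.0270651 ]), 'wrist_torque': array([-0.04387128, -0.00737326,  0.01967197]), 'grip_force': 0.0, 'finger_gap': -8.968524690068081e-05}
```

View pics/x1.png

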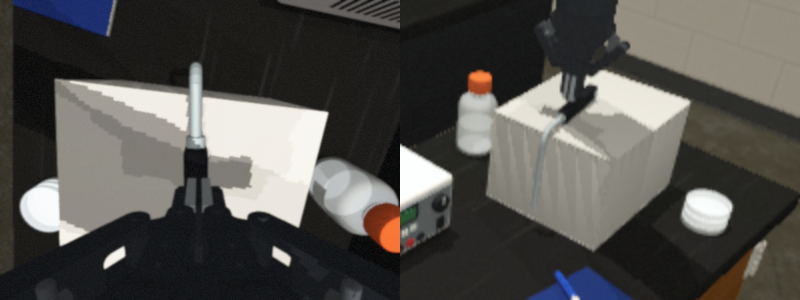

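The wrist image shows the closed fingers about as wide as the grip at (185–207,190), but the gap reads 0. A small lift will show whether it's held.

>>> {"api": "drive_tool", "payload": {
  "angular": [
    [0,0,0],
    [0,0,0],
    [0,0,0],
    [0,0,0]
  ],
  "offset": [
    [0,0,-0.01],
    [0,0,-0.02],
    [0,0,-0.03],
    [0,0,-0.03]
  ],
  "grip": [0,0,0,0]
}}

```text
clock: 3.5
position: [0.5188, -0.344, 0.1816]
tool_rot: [[-0.191, 0.982, 0.003], [0.982, 0.191, -0.002], [-0.002, 0.002, -1.0]]
ft_force: [0.1, -0.4, -0.7]
finger_gap: -0.0002
grip_force: 0.0
```

```bash
python3 - <<'E'
from rel import *
s=env.sense();print(s["ft_force"],s["wrist_torque"],s["finger_gap"],s["grip_force"])
im=env.camera("wrist");sc=env.camera("scene")
cv2.imwrite("pics/x2.png",np.hstack([cv2.resize(im,(400,300)),cv2.resize(sc[110:210,300:433],(400,300))]))
E
```

```text
[ 0.12078637 -0.38880193 -0.65682023] [-0.03574298 -0.01056138 -0.0262314 ] -0.00016085589146422926 0.0
```

View pics/x2.png

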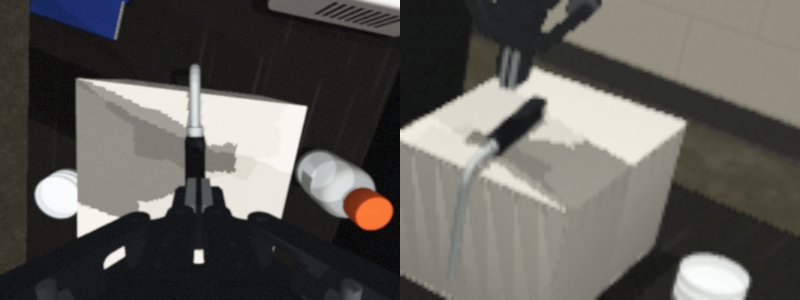

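```bash
python3 - <<'E'
from rel import *
p=cam("scene");s=env.sense()
print("tip seen (337.7,139.3) pred",proj(p,[s["position"]]))
print("grip seen (348.3,144.3),(330,159.3) pred",proj(p,[[.5303,-.416,.156],[.5117,-.32,.156]]))
# triangulate carton top corners from both: 
pt=cam("top")
def tri(a,b):
    P=[]
    for q in(pt,p): P.append(K(q)@np.c_[cv2.Rodrigues(np.array(q["rvec"]))[0],np.array(q["tvec"]).ravel()])
    X=cv2.triangulatePoints(P[0],P[1],np.array(a,float).reshape(2,1),np.array(b,float).reshape(2,1)).ravel();return X[:3]/X[3]
s_=1.5625
print("grip far",tri(((334.5)/5-.5+310,(189.5)/5-.5+180),(348.3,144.3)))
print("grip near",tri(((150.5)/5-.5+310,(221.5)/5-.5+180),(330,159.3)))
w=np.load("w1.npz"); q={k:w[k] for k in w if k!="im"}
print("cart top corners wrist", np.round(back(q,[(145,102),(358,127),(318,336)],.145),3).tolist())
print("grip wrist",np.round(back(q,[(254,263),(255,155)],.163),4).tolist())
# finger tip tri in top/wrist
print(proj(cam("wrist"),[s["position"],s["position"]+[0,0,.02]]))
E
```

```text
tip seen (337.7,139.3) pred [[335.57353582 147.21632865]]
grip seen (348.3,144.3),(330,159.3) pred [[346.03283378 145.33009525]
 [330.84268432 158.66978687]]
grip far [ 0.52830419 -0.41866615  0.15919255]
grip near [ 0.51297645 -0.32127835  0.15300386]
cart top corners wrist [[0.414, -0.296, 0.145], [0.598, -0.281, 0.145], [0.617, -0.497, 0.145]]
grip wrist [[0.5324, -0.4173, 0.163], [0.5141, -0.3193, 0.163]]
[[250.47738933 225.883665  ]
 [250.1188924  240.83836202]]
```

The real fingertips sit about 15 mm higher than the reported TCP, both in the scene view (139 vs 147 px) and in the wrist view. So the fingers closed just above the grip. I'll open and go about 14 mm lower than last time, in steps.

>>> {"api": "drive_tool", "payload": {
  "angular": [
    [0,0,0],
    [0,0,0],
    [0,0,0],
    [0,0,0],
    [0,0,0],
    [0,0,0],
    [0,0,0],
    [0,0,0],
    [0,0,0]
  ],
  "offset": [
    [0,0,0],
    [0,0,0],
    [0,0,0],
    [0,0,0.01],
    [0,0,0.02],
    [0,0,0.03],
    [0,0,0.037],
    [0,0,0.042],
    [0,0,0.042]
  ],
  "grip": [0.5,0.5,0.5,0.5,0.5,0.5,0.5,0.5,0.5]
}}

```text
clock: 4.5
position: [0.5174, -0.3433, 0.1364]
tool_rot: [[-0.191, 0.982, -0.001], [0.982, 0.191, 0.001], [0.001, -0.001, -1.0]]
ft_force: [0.3, -0.4, 0.1]
finger_gap: 0.0427
grip_force: 0.0
```

>>> {"api": "drive_tool", "payload": {
  "angular": [
    [0,0,0],
    [0,0,0],
    [0,0,0],
    [0,0,0],
    [0,0,0],
    [0,0,0],
    [0,0,0],
    [0,0,0]
  ],
  "offset": [
    [0,0,0.001],
    [0,0,0.002],
    [0,0,0.002],
    [0,0,0.002],
    [0,0,0.002],
    [0,0,0.002],
    [0,0,0.002],
    [0,0,0.002]
  ],
  "grip": [0.4,0.3,0.25,0.2,0.15,0.1,0.0,0.0]
}}

```text
clock: 5.3
position: [0.5175, -0.3438, 0.1359]
tool_rot: [[-0.191, 0.982, -0.0], [0.982, 0.191, -0.0], [-0.0, -0.0, -1.0]]
ft_force: [-2.0, 0.4, 6.0]
finger_gap: 0.0134
grip_force: 68.5
```

>>> {"api": "drive_tool", "payload": {
  "angular": [
    [0,0,0],
    [0,0,0],
    [0,0,0],
    [0,0,0],
    [0,0,0],
    [0,0,0]
  ],
  "offset": [
    [0,0,-0.01],
    [0,0,-0.03],
    [0,0,-0.06],
    [0,0,-0.09],
    [0,0,-0.1],
    [0,0,-0.1]
  ],
  "grip": [0,0,0,0,0,0],
  "force": 90
}}

```text
clock: 5.9
position: [0.5186, -0.3438, 0.2369]
tool_rot: [[-0.191, 0.982, 0.003], [0.982, 0.191, -0.001], [-0.002, 0.002, -1.0]]
ft_force: [-0.1, -0.2, -1.6]
finger_gap: 0.0124
grip_force: 89.4
```

```bash
python3 - <<'E'
from rel import *
s=env.sense();print(s["ft_force"],s["wrist_torque"],s["finger_gap"],s["grip_force"],s["position"])
im=env.camera("wrist");sc=env.camera("scene")
cv2.imwrite("pics/x3.png",np.hstack([cv2.resize(im,(400,300)),cv2.resize(sc[60:210,260:460],(400,300))]))
E
```

```text
[-0.05519646 -0.19128129 -1.58810219] [-0.03988546 -0.05502207 -0.0062516 ] 0.012392256370958988 89.39823324792087 [ 0.51860909 -0.34378893  0.23694568]
```

View pics/x3.png

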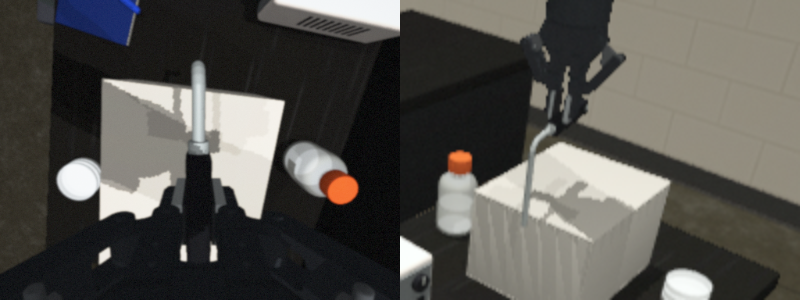

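The rod is held level. Next I'll check where the leg is and work out the move to the gap.

```bash
python3 - <<'E'
from rel import *
s=env.sense();P=s["position"];d=s["tool_rot"][:,0]
w=cam("wrist");c=cam("scene")
for a in(.070,.075,.080):
    print(a,"bend outer wrist seen (253,79)",proj(w,[P+(a+.004)*d+[0,0,.020]])[0],"tip scene seen (323.5,172.5)",proj(c,[P+a*d-[0,0,.100]])[0])
print("grip front end seen wrist (253,195)",proj(w,[P+.025*d+[0,0,.031]])[0])
rel([.642,-.003,.25],0)
E
```

```text
0.07 bend outer wrist seen (253,79) [249.64326728  85.65788775] tip scene seen (323.5,172.5) [321.59183975 172.52217772]
0.075 bend outer wrist seen (253,79) [249.61221952  73.58800208] tip scene seen (323.5,172.5) [320.71369504 173.31392333]
0.08 bend outer wrist seen (253,79) [249.58057069  61.28445063] tip scene seen (323.5,172.5) [319.82937969 174.11123246]
grip front end seen wrist (253,195) [249.61553575 199.57793503]
offset [ 0.3103  0.1874 -0.0156] turn [-8.0000e-02  2.0000e-02  1.0101e+02]
```

>>> {"api": "drive_tool", "payload": {
  "angular": [
    [0,0,0],
    [0,0,8],
    [0,0,16],
    [0,0,24],
    [0,0,32],
    [0,0,40],
    [0,0,48],
    [0,0,56],
    [0,0,64],
    [0,0,72],
    [0,0,80],
    [0,0,88],
    [0,0,96],
    [0,0,101],
    [0,0,101],
    [0,0,101]
  ],
  "offset": [
    [0.02,0.01,-0.015],
    [0.045,0.027,-0.016],
    [0.07,0.042,-0.016],
    [0.095,0.057,-0.016],
    [0.12,0.072,-0.016],
    [0.145,0.087,-0.016],
    [0.17,0.102,-0.016],
    [0.195,0.117,-0.016],
    [0.22,0.132,-0.016],
    [0.245,0.147,-0.016],
    [0.27,0.163,-0.016],
    [0.29,0.175,-0.016],
    [0.302,0.182,-0.016],
    [0.31,0.187,-0.016],
    [0.31,0.187,-0.016],
    [0.31,0.187,-0.016]
  ],
  "grip": [0,0,0,0,0,0,0,0,0,0,0,0,0,0,0,0]
}}

```text
clock: 7.6
position: [0.6415, -0.004, 0.25]
tool_rot: [[1.0, 0.003, -0.002], [0.003, -1.0, -0.001], [-0.002, 0.001, -1.0]]
ft_force: [-0.1, -1.3, -1.3]
finger_gap: 0.0123
grip_force: 89.4
```

```bash
python3 - <<'E'
from rel import *
s=env.sense();P=s["position"];R=s["tool_rot"];print(s["clock"],P,s["joints"],s["ft_force"],s["finger_gap"])
w=cam("wrist");im=env.camera("wrist");t=env.camera("top")
print("pred tip",proj(w,[P+.074*R[:,0]-[0,0,.096]]),"cap end",proj(w,[[.704,-.001,.017],[.704,0,.035]]),"tubetip",proj(w,[[.59,-.002,.017]]))
cv2.imwrite("pics/x4.png",np.hstack([cv2.resize(im[:300,106:406],(400,400)),cv2.resize(t[120:220,170:270],(400,400),interpolation=cv2.INTER_CUBIC)]))
E
```

```text
7.6 [ 0.6414873  -0.00396628  0.25002624] [ -2.18857281  28.28543566  -2.74247843  83.82579424   1.43620773
  68.05490217 -94.96809833] [-0.11810361 -1.25757931 -1.32424186] 0.012282102186087553
pred tip [[253.97247045  95.69579803]] cap end [[251.41989122 107.73748042]
 [250.47356078 107.99727189]] tubetip [[252.02566702 197.68572273]]
```

View pics/x4.png

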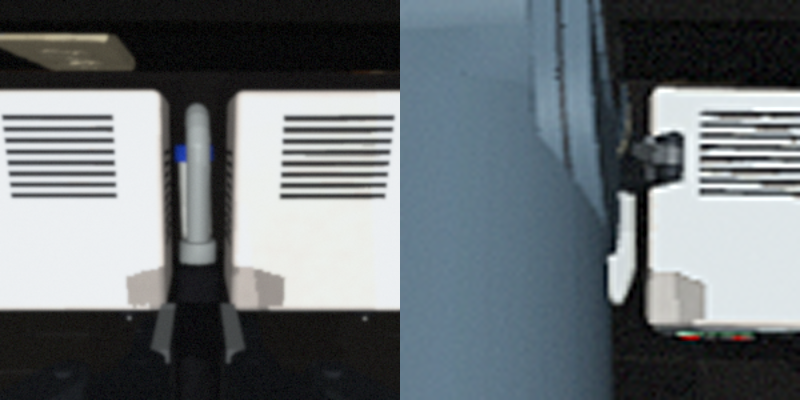

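The leg at wrist pixel (254,~96) lies just behind the cap's far edge, about row 109, and is centred in the gap. I'll lower it.

>>> {"api": "drive_tool", "payload": {
  "angular": [
    [0,0,0],
    [0,0,0],
    [0,0,0],
    [0,0,0],
    [0,0,0],
    [0,0,0],
    [0,0,0]
  ],
  "offset": [
    [0.003,-0.001,0.02],
    [0.003,-0.001,0.04],
    [0.003,-0.001,0.06],
    [0.003,-0.001,0.08],
    [0.003,-0.001,0.095],
    [0.003,-0.001,0.105],
    [0.003,-0.001,0.105]
  ],
  "grip": [0,0,0,0,0,0,0]
}}

```text
clock: 8.4
position: [0.6442, -0.0034, 0.1451]
tool_rot: [[1.0, -0.0, -0.002], [-0.0, -1.0, -0.0], [-0.002, 0.0, -1.0]]
ft_force: [-0.2, -0.3, -0.1]
finger_gap: 0.0126
grip_force: 89.4
```

>>> {"api": "drive_tool", "payload": {
  "angular": [
    [0,0,0],
    [0,0,0],
    [0,0,0],
    [0,0,0],
    [0,0,0],
    [0,0,0]
  ],
  "offset": [
    [0,0,0.008],
    [0,0,0.016],
    [0,0,0.024],
    [0,0,0.032],
    [0,0,0.038],
    [0,0,0.038]
  ],
  "grip": [0,0,0,0,0,0]
}}

```text
clock: 9.0
position: [0.6446, -0.0025, 0.1073]
tool_rot: [[1.0, 0.0, -0.002], [0.0, -1.0, -0.0], [-0.002, 0.0, -1.0]]
ft_force: [-0.4, 0.6, -0.4]
finger_gap: 0.0124
grip_force: 89.4
```

```bash
python3 - <<'E'
from rel import *
s=env.sense();P=s["position"];R=s["tool_rot"];print(s["clock"],P,R[:,0],s["ft_force"],s["finger_gap"])
im=env.camera("wrist");sc=env.camera("scene")
cv2.imwrite("pics/x5.png",np.hstack([cv2.resize(im[:300,106:406],(400,400)),cv2.resize(sc[140:290,110:260],(400,400),interpolation=cv2.INTER_CUBIC)]))
E
```

```text
9.0 [ 0.64455178 -0.00254266  0.10730676] [ 9.99998624e-01  2.93361693e-04 -1.63271503e-03] [-0.43785485  0.62174715 -0.42296779] 0.012413704183926878
```

View pics/x5.png

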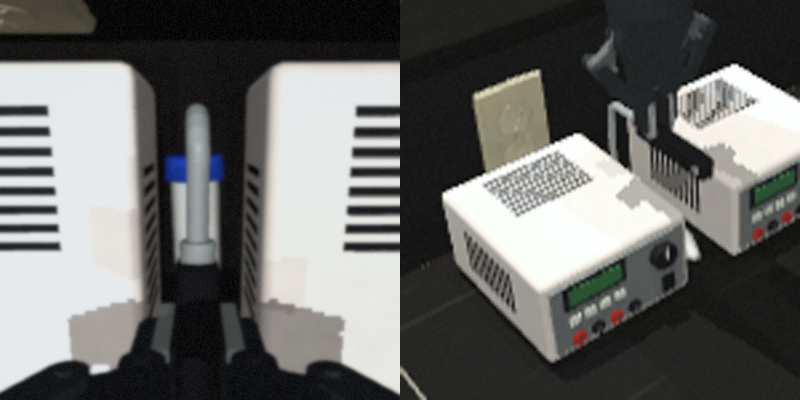

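The leg is down behind the blue cap (around (195,165) in the left half), and the tube hasn't moved. I'll pull slowly.

>>> {"api": "drive_tool", "payload": {
  "angular": [
    [0,0,0],
    [0,0,0],
    [0,0,0],
    [0,0,0],
    [0,0,0],
    [0,0,0],
    [0,0,0],
    [0,0,0],
    [0,0,0],
    [0,0,0],
    [0,0,0],
    [0,0,0],
    [0,0,0],
    [0,0,0],
    [0,0,0],
    [0,0,0]
  ],
  "offset": [
    [-0.003,0,0],
    [-0.006,0,0],
    [-0.01,0,0],
    [-0.015,0,0],
    [-0.021,0,0],
    [-0.027,0,0],
    [-0.033,0,0],
    [-0.039,0,0],
    [-0.045,0,0],
    [-0.051,0,0],
    [-0.057,0,0],
    [-0.063,0,0],
    [-0.069,0,0],
    [-0.074,0,0],
    [-0.077,0,0],
    [-0.078,0,0]
  ],
  "grip": [0,0,0,0,0,0,0,0,0,0,0,0,0,0,0,0]
}}

```text
clock: 10.7
position: [0.5668, -0.0026, 0.1085]
tool_rot: [[1.0, 0.0, -0.0], [0.0, -1.0, 0.0], [-0.0, -0.0, -1.0]]
ft_force: [0.6, -0.3, -2.7]
finger_gap: 0.0125
grip_force: 89.4
```

```bash
cat > blue.py <<'E'
from rel import *
def blue(n,z=.03,box=None):
    im=env.camera(n); p=cam(n)
    h=cv2.cvtColor(im,cv2.COLOR_BGR2HSV); m=cv2.inRange(h,(105,150,90),(130,255,255))
    k,l,st,c=cv2.connectedComponentsWithStats(m)
    for i in range(1,k):
        if st[i,4]>15:
            x,y,w,hh,a=st[i]; print(n,"blob",st[i].tolist(),np.round(back(p,[(x,y),(x+w,y),(x+w,y+hh),(x,y+hh)],z)[:,:2],3).tolist())
    return im
E
python3 - <<'E'
from blue import *
s=env.sense();print(s["clock"],s["position"],s["ft_force"],s["wrist_torque"])
blue("wrist");blue("scene");blue("top")
E
```

```text
10.7 [ 0.56682436 -0.00256426  0.10847481] [ 0.61085467 -0.29942105 -2.70127457] [ 0.03227512 -0.08425434 -0.02700618]
wrist blob [264, 96, 10, 19, 178] [[0.641, -0.01], [0.641, -0.017], [0.627, -0.018], [0.627, -0.01]]
wrist blob [230, 98, 15, 21, 271] [[0.639, 0.015], [0.639, 0.004], [0.624, 0.004], [0.624, 0.016]]
scene blob [302, 233, 74, 52, 1826] [[0.452, -0.151], [0.327, -0.291], [0.236, -0.142], [0.342, -0.023]]
top blob [0, 177, 7, 7, 47] [[0.632, 0.667], [0.632, 0.646], [0.611, 0.645], [0.611, 0.666]]
top blob [251, 257, 54, 42, 1653] [[0.41, -0.089], [0.413, -0.248], [0.291, -0.249], [0.288, -0.092]]
```

The cap follows, with its end now at x≈0.64. Pulling on.

>>> {"api": "drive_tool", "payload": {
  "angular": [
    [0,0,0],
    [0,0,0],
    [0,0,0],
    [0,0,0],
    [0,0,0],
    [0,0,0],
    [0,0,0],
    [0,0,0],
    [0,0,0],
    [0,0,0],
    [0,0,0],
    [0,0,0],
    [0,0,0],
    [0,0,0],
    [0,0,0],
    [0,0,0]
  ],
  "offset": [
    [-0.003,0,0],
    [-0.007,0,0],
    [-0.012,0,0],
    [-0.017,0,0],
    [-0.022,0,0],
    [-0.027,0,0],
    [-0.032,0,0],
    [-0.037,0,0],
    [-0.042,0,0],
    [-0.047,0,0],
    [-0.052,0,0],
    [-0.057,0,0],
    [-0.062,0,0],
    [-0.066,0,0],
    [-0.069,0,0],
    [-0.07,0,0]
  ],
  "grip": [0,0,0,0,0,0,0,0,0,0,0,0,0,0,0,0]
}}

```text
clock: 12.45
position: [0.4968, -0.0026, 0.1084]
tool_rot: [[1.0, 0.0, -0.0], [0.0, -1.0, -0.0], [-0.0, 0.0, -1.0]]
ft_force: [-0.3, -0.3, -1.4]
finger_gap: 0.0127
grip_force: 89.4
```

```bash
python3 - <<'E'
from blue import *
s=env.sense();print(s["clock"],s["position"],s["ft_force"],s["joints"])
blue("wrist");blue("scene");blue("top")
E
```

```text
12.45 [ 0.49680499 -0.0025911   0.10844152] [-0.34653711 -0.31920438 -1.44794712] [ -2.70102594  25.02715997  -3.38718136 115.91392211   2.26939706
  39.12440314 -97.52326445]
wrist blob [264, 94, 12, 20, 204] [[0.572, -0.01], [0.572, -0.019], [0.558, -0.019], [0.558, -0.01]]
wrist blob [231, 99, 14, 22, 246] [[0.568, 0.015], [0.568, 0.004], [0.552, 0.004], [0.552, 0.015]]
wrist blob [376, 277, 82, 34, 1193] [[0.421, -0.108], [0.421, -0.179], [0.387, -0.185], [0.387, -0.111]]
wrist blob [444, 280, 68, 62, 2475] [[0.418, -0.167], [0.418, -0.226], [0.354, -0.24], [0.354, -0.177]]
wrist blob [369, 319, 21, 22, 167] [[0.379, -0.106], [0.379, -0.125], [0.355, -0.128], [0.355, -0.108]]
scene blob [301, 233, 75, 52, 1832] [[0.454, -0.149], [0.327, -0.291], [0.236, -0.142], [0.344, -0.021]]
scene blob [223, 234, 11, 14, 71] [[0.581, 0.0], [0.563, -0.02], [0.525, 0.012], [0.542, 0.032]]
top blob [0, 177, 7, 7, 47] [[0.632, 0.667], [0.632, 0.646], [0.611, 0.645], [0.611, 0.666]]
top blob [224, 203, 5, 4, 18] [[0.567, -0.005], [0.568, -0.02], [0.556, -0.02], [0.556, -0.005]]
top blob [251, 257, 54, 42, 1651] [[0.41, -0.089], [0.413, -0.248], [0.291, -0.249], [0.288, -0.092]]
```

>>> {"api": "drive_tool", "payload": {
  "angular": [
    [0,0,0],
    [0,0,0],
    [0,0,0],
    [0,0,0],
    [0,0,0],
    [0,0,0],
    [0,0,0],
    [0,0,0],
    [0,0,0],
    [0,0,0],
    [0,0,0],
    [0,0,0],
    [0,0,0]
  ],
  "offset": [
    [-0.003,0,0],
    [-0.007,0,0],
    [-0.011,0,0],
    [-0.015,0,0],
    [-0.019,0,0],
    [-0.023,0,0],
    [-0.027,0,0],
    [-0.031,0,0],
    [-0.035,0,0],
    [-0.039,0,0],
    [-0.042,0,0],
    [-0.044,0,0],
    [-0.045,0,0]
  ],
  "grip": [0,0,0,0,0,0,0,0,0,0,0,0,0]
}}

```text
clock: 13.9
position: [0.452, -0.0026, 0.1084]
tool_rot: [[1.0, 0.0, 0.0], [0.0, -1.0, 0.0], [0.0, -0.0, -1.0]]
ft_force: [1.3, -0.5, -2.3]
finger_gap: 0.0128
grip_force: 89.4
```

```bash
python3 - <<'E'
from blue import *
s=env.sense();print(s["clock"],s["position"],s["ft_force"],s["joints"])
blue("wrist");blue("scene");blue("top")
E
```

```text
13.9 [ 0.4519691  -0.00255982  0.10842937] [ 1.33862416 -0.53607093 -2.29596776] [ -3.00280103  21.97026519  -3.54818102 121.98428563   2.24768824
  36.10374412 -98.09919924]
wrist blob [264, 90, 15, 21, 225] [[0.53, -0.01], [0.53, -0.021], [0.515, -0.021], [0.515, -0.01]]
wrist blob [231, 100, 13, 24, 218] [[0.523, 0.015], [0.523, 0.005], [0.505, 0.005], [0.505, 0.015]]
wrist blob [354, 229, 158, 112, 9991] [[0.42, -0.085], [0.42, -0.216], [0.31, -0.24], [0.31, -0.094]]
wrist blob [368, 317, 20, 16, 174] [[0.336, -0.105], [0.336, -0.123], [0.319, -0.125], [0.319, -0.106]]
scene blob [302, 233, 74, 51, 1805] [[0.452, -0.151], [0.327, -0.291], [0.237, -0.144], [0.344, -0.025]]
scene blob [236, 243, 10, 15, 77] [[0.535, -0.003], [0.519, -0.021], [0.481, 0.013], [0.497, 0.03]]
top blob [0, 177, 7, 7, 47] [[0.632, 0.667], [0.632, 0.646], [0.611, 0.645], [0.611, 0.666]]
top blob [221, 217, 9, 7, 34] [[0.526, 0.003], [0.526, -0.024], [0.505, -0.025], [0.505, 0.002]]
top blob [251, 257, 54, 42, 1648] [[0.41, -0.089], [0.413, -0.248], [0.291, -0.249], [0.288, -0.092]]
```

The cap end is at x≈0.526, against supply fronts at about 0.565, so the whole tube is out. I'll back the leg off and raise the rod clear.

>>> {"api": "drive_tool", "payload": {
  "angular": [
    [0,0,0],
    [0,0,0],
    [0,0,0],
    [0,0,0],
    [0,0,0],
    [0,0,0],
    [0,0,0],
    [0,0,0],
    [0,0,0],
    [0,0,0],
    [0,0,0],
    [0,0,0]
  ],
  "offset": [
    [0.004,0,0],
    [0.009,0,0],
    [0.01,0,0],
    [0.01,0,-0.01],
    [0.01,0,-0.03],
    [0.01,0,-0.05],
    [0.01,0,-0.075],
    [0.01,0,-0.1],
    [0.01,0,-0.13],
    [0.01,0,-0.16],
    [0.01,0,-0.18],
    [0.01,0,-0.18]
  ],
  "grip": [0,0,0,0,0,0,0,0,0,0,0,0]
}}

```text
clock: 15.25
position: [0.4633, -0.0025, 0.2916]
tool_rot: [[1.0, -0.0, 0.005], [-0.0, -1.0, 0.0], [0.005, -0.0, -1.0]]
ft_force: [0.7, 1.0, -2.0]
finger_gap: 0.0127
grip_force: 89.4
```

```bash
python3 - <<'E'
from blue import *
s=env.sense();print(s["clock"],s["position"],s["ft_force"])
blue("wrist");blue("scene");im=blue("top");np.save("top2.npy",im)
rel([.5175,-.3435,.26],101)
E
```

```text
15.25 [ 0.46325381 -0.00254544  0.29160584] [ 0.67643079  0.98918695 -1.9658409 ]
wrist blob [264, 106, 4, 10, 30] [[0.528, -0.016], [0.528, -0.021], [0.515, -0.021], [0.515, -0.016]]
wrist blob [242, 114, 3, 7, 17] [[0.518, 0.013], [0.518, 0.009], [0.509, 0.009], [0.509, 0.013]]
wrist blob [313, 191, 109, 73, 5530] [[0.414, -0.085], [0.414, -0.236], [0.302, -0.252], [0.302, -0.09]]
scene blob [302, 233, 73, 51, 1792] [[0.452, -0.151], [0.329, -0.29], [0.239, -0.142], [0.344, -0.025]]
scene blob [236, 243, 10, 15, 81] [[0.535, -0.003], [0.519, -0.021], [0.481, 0.013], [0.497, 0.03]]
top blob [0, 177, 7, 7, 47] [[0.632, 0.667], [0.632, 0.646], [0.611, 0.645], [0.611, 0.666]]
top blob [217, 217, 13, 8, 55] [[0.525, 0.015], [0.526, -0.024], [0.502, -0.025], [0.502, 0.014]]
top blob [251, 257, 54, 42, 1645] [[0.41, -0.089], [0.413, -0.248], [0.291, -0.249], [0.288, -0.092]]
offset [0.056  0.3408 0.0279] turn [-4.0000e-02  4.0000e-02 -1.0099e+02]
```

>>> {"api": "drive_tool", "payload": {
  "angular": [
    [0,0,-8],
    [0,0,-16],
    [0,0,-24],
    [0,0,-32],
    [0,0,-40],
    [0,0,-48],
    [0,0,-56],
    [0,0,-64],
    [0,0,-72],
    [0,0,-80],
    [0,0,-88],
    [0,0,-96],
    [0,0,-101],
    [0,0,-101],
    [0,0,-101]
  ],
  "offset": [
    [0.004,0.02,0],
    [0.008,0.045,0],
    [0.012,0.07,0],
    [0.016,0.095,0],
    [0.02,0.12,0],
    [0.024,0.15,0],
    [0.028,0.18,0],
    [0.034,0.21,0],
    [0.04,0.24,0],
    [0.045,0.27,0],
    [0.05,0.3,0],
    [0.054,0.325,0],
    [0.056,0.341,0],
    [0.056,0.341,0.02],
    [0.056,0.341,0.02]
  ],
  "grip": [0,0,0,0,0,0,0,0,0,0,0,0,0,0,0]
}}

```text
clock: 16.9
position: [0.5162, -0.3432, 0.2645]
tool_rot: [[-0.19, 0.982, -0.006], [0.982, 0.19, 0.004], [0.005, -0.005, -1.0]]
ft_force: [0.3, 0.5, -1.8]
finger_gap: 0.0126
grip_force: 89.3
```

```bash
python3 - <<'E'
from rel import *
s=env.sense();print(s["clock"],s["position"],s["ft_force"],s["finger_gap"])
rel([.5175,-.3435,.150],101); rel([.5175,-.3435,.137],101)
E
```

```text
16.9 [ 0.51622257 -0.34322094  0.26448418] [ 0.26388216  0.45039514 -1.77512423] 0.012601434057134353
offset [-0.0011  0.0018  0.1145] turn [-0.29 -0.27 -0.05]
offset [-0.0011  0.0018  0.1275] turn [-0.29 -0.27 -0.05]
```

>>> {"api": "drive_tool", "payload": {
  "angular": [
    [0,0,0],
    [0,0,0],
    [0,0,0],
    [0,0,0],
    [0,0,0],
    [0,0,0],
    [0,0,0],
    [0,0,0]
  ],
  "offset": [
    [0,0.001,0.02],
    [0,0.001,0.045],
    [0,0.001,0.07],
    [0,0.001,0.09],
    [0,0.001,0.105],
    [0,0.001,0.113],
    [0,0.001,0.113],
    [0,0.001,0.113]
  ],
  "grip": [0,0,0,0,0,0,0,0]
}}

```text
clock: 17.7
position: [0.5195, -0.3433, 0.156]
tool_rot: [[-0.191, 0.982, 0.0], [0.982, 0.191, -0.0], [-0.0, 0.0, -1.0]]
ft_force: [0.4, -0.6, -1.3]
finger_gap: 0.0126
grip_force: 89.4
```

>>> {"api": "drive_tool", "payload": {
  "angular": [
    [0,0,0],
    [0,0,0],
    [0,0,0],
    [0,0,0],
    [0,0,0],
    [0,0,0]
  ],
  "offset": [
    [0,0,0.005],
    [0,0,0.01],
    [0,0,0.014],
    [0,0,0.017],
    [0,0,0.018],
    [0,0,0.018]
  ],
  "grip": [0,0,0,0,0,0]
}}

```text
clock: 18.3
position: [0.5191, -0.3433, 0.1372]
tool_rot: [[-0.191, 0.982, -0.0], [0.982, 0.191, 0.0], [0.0, -0.0, -1.0]]
ft_force: [1.4, -0.0, -1.3]
finger_gap: 0.0125
grip_force: 89.4
```

>>> {"api": "drive_tool", "payload": {
  "angular": [
    [0,0,0],
    [0,0,0],
    [0,0,0]
  ],
  "offset": [
    [0,0,0.001],
    [0,0,0.002],
    [0,0,0.002]
  ],
  "grip": [0,0,0]
}}

```text
clock: 18.6
position: [0.5193, -0.3435, 0.136]
tool_rot: [[-0.191, 0.982, 0.0], [0.982, 0.191, -0.0], [-0.0, 0.0, -1.0]]
ft_force: [-2.1, 0.9, 2.8]
finger_gap: 0.0126
grip_force: 90.0
```

It's touching the lid at about 4 N. I'll release and rise straight up.

>>> {"api": "drive_tool", "payload": {
  "angular": [
    [0,0,0],
    [0,0,0],
    [0,0,0],
    [0,0,0],
    [0,0,0],
    [0,0,0],
    [0,0,0],
    [0,0,0],
    [0,0,0],
    [0,0,0],
    [0,0,0],
    [0,0,0]
  ],
  "offset": [
    [0,0,0],
    [0,0,0],
    [0,0,0],
    [0,0,0],
    [0,0,0],
    [0,0,0],
    [0,0,-0.01],
    [0,0,-0.03],
    [0,0,-0.06],
    [0,0,-0.1],
    [0,0,-0.13],
    [0,0,-0.13]
  ],
  "grip": [0.25,0.35,0.45,0.55,0.6,0.6,0.6,0.6,0.6,0.6,0.6,0.6]
}}

```text
clock: 19.8
position: [0.5212, -0.3443, 0.271]
tool_rot: [[-0.191, 0.982, 0.007], [0.982, 0.191, -0.004], [-0.005, 0.006, -1.0]]
ft_force: [-0.0, 0.5, -0.6]
finger_gap: 0.0514
grip_force: 0.0
```

```bash
python3 - <<'E'
from blue import *
s=env.sense();print(s["clock"],s["position"],s["ft_force"],s["finger_gap"])
blue("scene");blue("top")
w=cam("wrist");im=env.camera("wrist")
g=cv2.cvtColor(im,cv2.COLOR_BGR2GRAY)
d=np.array([np.cos(np.radians(101)),np.sin(np.radians(101)),0]);m=np.array([.522,-.368,.163])
print("pred grip",proj(w,[m-.05*d,m+.05*d,m+.1*d-[0,0,.007]]))
for r in range(130,290,12):
    row=g[r,200:310]; dk=np.where(row<60)[0]+200; print(r,(dk.min(),dk.max(),len(dk)) if len(dk) else None, row[::10].tolist())
# compare scene carton region with the start
sc=env.camera("scene"); a=np.load("scene0.npy"); df=cv2.absdiff(sc,a).max(2); 
print("scene diff rows/cols carton",[(i,j,int((df[i:i+10,j:j+10]>50).sum())) for i in range(130,210,10) for j in range(300,370,10) if (df[i:i+10,j:j+10]>50).sum()>8])
E
```

```text
19.8 [ 0.52118797 -0.3443307   0.27100613] [-0.01393689  0.46496107 -0.56590146] 0.05139530225529162
scene blob [301, 234, 74, 51, 1824] [[0.451, -0.146], [0.327, -0.286], [0.237, -0.14], [0.344, -0.021]]
scene blob [236, 243, 10, 15, 81] [[0.535, -0.003], [0.519, -0.021], [0.481, 0.013], [0.497, 0.03]]
top blob [0, 177, 7, 7, 47] [[0.632, 0.667], [0.632, 0.646], [0.611, 0.645], [0.611, 0.666]]
top blob [217, 217, 13, 8, 55] [[0.525, 0.015], [0.526, -0.024], [0.502, -0.025], [0.502, 0.014]]
top blob [251, 257, 54, 42, 1660] [[0.41, -0.089], [0.413, -0.248], [0.291, -0.249], [0.288, -0.092]]
pred grip [[249.29097991 258.72691196]
 [248.94919449 152.45432449]
 [248.86515842  91.33416245]]
130 None [160, 210, 207, 214, 232, 161, 221, 231, 231, 230, 233]
142 None [115, 118, 155, 208, 210, 162, 219, 231, 231, 231, 232]
154 None [117, 117, 118, 174, 205, 82, 86, 230, 232, 232, 231]
166 (np.int64(245), np.int64(261), 17) [134, 121, 132, 116, 117, 17, 28, 116, 208, 231, 232]
178 (np.int64(245), np.int64(261), 17) [135, 137, 137, 137, 137, 9, 19, 117, 208, 207, 209]
190 (np.int64(245), np.int
[... 276 characters left out ...]
int64(260), 16) [230, 221, 222, 222, 213, 33, 44, 223, 221, 223, 225]
238 (np.int64(245), np.int64(259), 15) [192, 239, 228, 221, 193, 35, 63, 224, 224, 222, 223]
250 (np.int64(246), np.int64(259), 14) [157, 239, 239, 240, 228, 30, 75, 225, 222, 223, 224]
262 (np.int64(309), np.int64(309), 1) [120, 238, 239, 237, 239, 237, 223, 221, 222, 224, 223]
274 None [199, 238, 238, 238, 239, 238, 239, 239, 222, 223, 223]
286 None [237, 238, 237, 238, 238, 238, 237, 238, 238, 238, 222]
scene diff rows/cols carton [(140, 330, 10), (140, 340, 21), (150, 320, 14), (150, 330, 22), (150, 340, 22), (160, 330, 24), (160, 340, 97), (160, 350, 99), (160, 360, 72), (170, 340, 16), (170, 350, 83), (170, 360, 47)]
```

```bash
python3 - <<'E'
from h import *
g=cv2.cvtColor(np.load("w1.npz")["im"],cv2.COLOR_BGR2GRAY)
h=cv2.cvtColor(env.camera("wrist"),cv2.COLOR_BGR2GRAY)
for n,q in(("start",g),("now",h)):
    print(n,[(r,int((q[r,225:285]<60).sum())) for r in range(145,275,8)])
t=env.camera("top");a=np.load("top0.npy")
for n,im in(("start",a),("now",t)):
    m=(im.min(2)>200).astype(np.uint8); k,l,st,c=cv2.connectedComponentsWithStats(m)
    print(n,[(st[i].tolist()) for i in range(1,k) if st[i,4]>1500 and st[i,1]>120 and st[i,1]<200])
E
```

```text
start [(145, 0), (153, 0), (161, 18), (169, 17), (177, 17), (185, 17), (193, 17), (201, 16), (209, 16), (217, 16), (225, 16), (233, 16), (241, 16), (249, 16), (257, 15), (265, 0), (273, 0)]
now [(145, 0), (153, 0), (161, 17), (169, 17), (177, 17), (185, 17), (193, 16), (201, 16), (209, 16), (217, 16), (225, 16), (233, 15), (241, 16), (249, 15), (257, 14), (265, 0), (273, 0)]
start [[160, 141, 54, 59, 2558], [232, 142, 53, 60, 2581], [324, 188, 89, 74, 5362]]
now [[160, 141, 54, 59, 2662], [232, 142, 53, 60, 2650]]
```

The rod looks the same as at the start, the supplies haven't moved, and the tube is fully out in front. Handing in.

```bash
python3 -c "
from workcell import env
print(env.finish_job())"
```

```text
the job is handed in; nothing more can be done
None
```

The tube is out on the open worktop, its cap end about 4 cm in front of the supplies, which haven't moved; the rod is back lying level on the carton with its bent end over the edge, and I handed the job in at about 20 s (no verdict was returned).

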